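# Lay up a two-cell sample module

## Task

Lay up the sample battery module on the metal carrier: stand the orange-topped cell on the printed ring next to the orange end block, the teal-topped cell on the ring next to the teal end block, and the black separator upright on the printed rectangle between them, square with that rectangle. Then lay the copper busbar flat across the tops of both cells, centred and in line with them, and set the white sensor box flat on the middle of the busbar. Leave the black-topped spare cell and the amber tape roll where they are, and let go of everything.

Things in the scene. Friction and masses are not known exactly. Their poses are not given: they have to be found in the camera images.
- carrier: fixed nickel-coloured plate, 110 (x) by 270 (y) by 10 mm thick. Origin: centre of its underside. Printed flat on top, no recess: two dark rings, 54 mm across, centred 46 mm either side of the origin along y (each 69 mm from the nearer end block's centre), and between them, centred, a dark rectangle outline 60 (x) by 28 mm (y). An end block stands at each y end.
- orange_block: orange rectangular block fixed on the carrier at one end of it (which of the two ends differs from start to start): 80 mm (its x) by 30 mm (its y) by 35 mm tall, standing on the 10 mm carrier, square with it. Origin: centre of its underside, 115 mm from the carrier's centre along the carrier's y axis.
- teal_block: teal rectangular block fixed on the carrier at one end of it (which of the two ends differs from start to start): 80 mm (its x) by 30 mm (its y) by 35 mm tall, standing on the 10 mm carrier, square with it. Origin: centre of its underside, 115 mm from the carrier's centre along the carrier's y axis.
- orange_cell: upright cylindrical battery cell, silver can banded orange round its top, with its top face orange too: diameter 40 mm, height 80 mm, about 0.2 kg. Origin: centre of its underside, z up.
- teal_cell: upright cylindrical battery cell, silver can banded teal round its top, with its top face teal too: diameter 40 mm, height 80 mm, about 0.2 kg. Origin: centre of its underside, z up.
- black_cell: upright cylindrical battery cell, silver can banded black round its top, with its top face black too: diameter 40 mm, height 80 mm, about 0.2 kg. Origin: centre of its underside, z up. A spare, to be left alone.
- separator: black upright plastic slab with grey dots on its two broad faces: 50 mm (its x) by 20 mm (its y) by 66 mm tall, about 0.07 kg (14 mm lower than a cell). Origin: centre of its underside, z up. It belongs with its x along the carrier's x (either way round), across the row of cells.
- busbar: flat copper bar, 140 mm (its x) by 24 mm (its y) by 8 mm thick, about 0.18 kg, lying flat. Origin: centre of its underside, z up. It rests on the two cell tops, 90 mm above the table, its x along the carrier's y (either way round).
- sensor: small white plastic box with a green patch and a blue dot on its top, 36 mm (its x) by 28 mm (its y) by 22 mm tall, about 0.04 kg. Origin: centre of its underside, z up. Any yaw will do when it stands on the busbar.
- tape: amber tape roll lying flat: outer diameter 56 mm, hole 36 mm, 18 mm tall. Origin: centre of its underside. To be left alone.
Mind the look-alikes: they are no part of the job. Leave any green look-alike of the teal_cell alone.

How it is judged:
At the end, for the whole second after the job is handed in: Cells upright within 12 mm of the ring next to their own colour's block; separator upright within 12 mm of the carrier's centre and 0.25 rad of square; busbar flat on both cells within 15 mm and 0.2 rad; sensor flat on the busbar within 12 mm of its middle; all released and at rest (x of orange_cell in the frame of carrier between -0.012 and 0.012 m and horizontal distance between orange_cell and orange_block between 0.057 and 0.081 m and z of orange_cell in the frame of carrier between 0.006 and 0.014 m and angle between each of orange_cell, teal_cell, separator, busbar's own z axis and vertical below 0.08 rad and x of teal_cell in the frame of carrier between -0.012 and 0.012 m and horizontal distance between teal_cell and teal_block between 0.057 and 0.081 m and z of teal_cell in the frame of carrier between 0.006 and 0.014 m and horizontal distance between separator and carrier below 0.012 m and z of separator in the frame of carrier between 0.006 and 0.014 m and angle between the x axis of separator and the x axis of carrier, either way round below 0.25 rad and horizontal distance between busbar and carrier below 0.015 m and z of busbar in the frame of carrier between 0.086 and 0.094 m and angle between the x axis of busbar and the y axis of carrier, either way round below 0.2 rad and horizontal distance between sensor and busbar below 0.012 m and z of sensor in the frame of busbar between 0.004 and 0.012 m and angle between sensor's own z axis and vertical below 0.1 rad and linear speed of each of orange_cell, teal_cell, separator, busbar, sensor below 0.02 m/s); the robot touches nothing.
It fails at once if the black-topped spare cell is moved more than 20 mm or tipped over (distance of black_cell from where it was at the start of the episode above 0.02 m or angle between black_cell's own z axis and vertical above 0.3 rad).
It fails at once if the tape roll is moved more than 20 mm or tipped over (distance of tape from where it was at the start of the episode above 0.02 m or angle between tape's own z axis and vertical above 0.3 rad).
It also fails if it takes over 115 s, if anything falls off the work surface, if the arm or the gripper's body presses on something with over 40 N, if the wrist force passes 120 N, or if a joint passes its speed limit or range.

## Robot

A 6-joint arm with a two-finger parallel gripper is mounted at the origin on the work surface. World frame = base frame: x ahead of the robot, y to its left, z up, the work surface at z = 0. Lengths are in m, angles in rad, forces in N, time in s.
With the tool pointing down it reaches from about 0.3 to 0.775 m from the base axis. Payload 14.6 kg.
Tool frame: the origin (TCP) lies at the very end of the fingers, on their centre line; the grasp point (between the pads) lies 19 mm behind it; z points along the fingers, y is the line along which they close (so a half turn about z gives the same grasp; the last joint's range is limited). The gripper opens to 94 mm and grips with 3 to 60 N. Pads are 16 mm wide; open, the fingers measure 119 mm over their backs; the gripper's body (75 mm by 177 mm) begins 78 mm behind the grasp point.
Start: joints at [-1.342, 0.3, 1.521, -0, 1.321, -0.067], TCP at [0.16, -0.526, 0.205] pointing down, gripper open.
Joint ranges: [-3.03, 3.03], [-0.79, 2.21], [0.23, 2.52], [-1.04, 4.18], [0, 3.07], [-2.55, 2.55]. Speed limits (rad/s): [2.22, 2.22, 2.57, 3.14, 3.14, 3.14].

## Interface

Orientations are given as [roll, pitch, yaw] about the fixed x, y, z axes, in that order (R = Rz(yaw) Ry(pitch) Rx(roll)).
In Python, from station import ctrl, camera, camera_info, finder gives the robot as it stands.
- The arm moves only by the tool carry_out, never from a script. Its argument "motion" is a list of rows, each a list of 2 entries, a list of its own where there are three numbers: the shift along the tool's x, y, z as a fraction of full scale, then the turn about the tool's z as a fraction of full scale. A call has 1 to 12 rows; each row is the pose to reach, as a shift and turn from the pose commanded when the call began, along the tool's axes at that moment, turning the shorter way round; what a row does not reach only later rows make up. Full scale, the value 1, is 200 mm for a shift and 360 degrees for a turn. A row lasts 1/10 s, in which the tool goes at most 50 mm and 8.59 degrees, less where a joint would pass 70% of its speed; a pose out of reach is approached as far as the arm can. A call with a number of a shift or a turn outside -1 to 1 is refused whole. A call with a gripper value outside its range is refused whole. "hand" is the closure, from -1 (fully open) to 1 (shut), set as the call begins (left out, the last holds). The fingers move at their own pace and stop on an object; "force" is the grip in N (left out, the last holds). Time passes only in rows, so rows that repeat a pose let the fingers close. It gives the time, the measured TCP pose, the force, the opening and the grip force at its end, in the units of the state.
- ctrl.get_obs(): the state, without advancing time (a new reading comes with each control period).
- camera(name): name is "scene" or "side" or "wrist"; returns (picture, depth): 480x640x3 uint8, blue, green, red; 480x640 float32, m along the optical axis (not along the pixel's ray), 0 where there is no reading.
- camera_info(name): a dict with "camera_matrix" (3x3 intrinsics, pixels), "dist_coeffs" ([k1, k2, p1, p2, k3] as OpenCV has them; the pictures are not rectified), "origin" and "attitude" of the camera in the world. Camera axes: x right, y down, z forward; pixel columns grow to the right and rows downward; lengths in m; the calibration is good to about 2 mm. A picture is of the moment at which its call begins: read the wrist's pose just before it. camera_info takes no time and is no camera call; for the wrist camera it gives the pose at the moment of the call.
- ctrl.hand_in(): hands the job in; it is judged then, once.
Trained networks look in the newest picture that a camera, given by its name, has taken for a name from the list of things; names that differ only in an ending like _2 or _b are one class to them, and where a whole thing is asked for, a point or a joint stands for the part that bears it (a point fixed in the world has none). Each returns a list of dicts, best first, with "conf" (0 to 1); they miss things now and then, are a little off and sometimes report something else, mostly with a low value. They report only what shows in the picture. A call takes as long as a camera call. They do not tell look-alikes from the thing itself.
- finder.boxes_of(camera, query): "location" ([column, row] in pixels, amid what is visible of it).
- finder.cut_out(camera, query): "mask" (480x640 bool, what is visible of it) and "location" ([column, row] in pixels, amid what is visible of it).
- finder.pinpoint(camera, query): "location" ([column, row] in pixels: a listed point, or the origin of a listed thing).
The state is a dict: "time_s": time; "qpos": joint angles; "joint_vel": joint speeds; "tau": joint torques, N m; "ee_pos": TCP position; "eef_rot": TCP orientation; "force": force on the tool from outside, world axes, zero at the start; "moment": the same for the moment, N m; "grip_width": finger opening in m; "grip_force": force on a finger pad.
Only numpy, scipy, OpenCV 4.12 (cv2) and the standard library are available. Lean on these libraries where they do the work, as an engineer would, in place of code of your own. Each camera call takes 0.05 s, during which the arm holds its last target. There are 200 camera calls.

## Working session

There is one attempt and no reset: what is moved stays moved. The work goes in short steps, Python scripts to look and compute and a tool call to move; the robot and the scene stay as the last step left them, time stands still between calls to the robot, and variables do not carry over. Pictures are saved under pics/ and viewed, at most 14 in all, crops included, and the job is handed in when it is done.

Besides the shell and the picture viewer there is one more tool, called after ">>>" by a JSON object that holds its "fn" and its "kwargs". carry_out: Moves the arm, as the interface text tells. Its arguments: {"type":"object","properties":{"motion":{"type":"array","items":{"type":"array"}},"hand":{"type":"number"},"force":{"type":"number"}},"required":["motion"]}

```bash
ls; mkdir -p pics
python3 - <<'E'
from station import ctrl,camera,camera_info,finder
import cv2,numpy as np
o=ctrl.get_obs();print(o['time_s'],o['ee_pos'],o['eef_rot'],o['grip_width'])
for n in ['scene','side']:
    p,d=camera(n);i=camera_info(n);print(n,i)
    cv2.imwrite(f'pics/{n}0.png',p);np.save(f'/tmp/{n}0.npy',d)
    for q in ['carrier','orange_block','teal_block','orange_cell','teal_cell','black_cell','separator','busbar','sensor','tape']:
        print(q,[(np.round(r['location']).tolist(),round(r['conf'],2)) for r in finder.boxes_of(n,q)])
E
```

```text
pics
0.0 [ 0.16026813 -0.52587052  0.20490503] [-3.14050078e+00 -1.01944380e-04  2.95786382e-01] 0.09381529421059337
scene {'camera_matrix': array([[612.16688622,   0.        , 331.82434363],
       [  0.        , 612.16688622, 252.35320678],
       [  0.        ,   0.        ,   1.        ]]), 'dist_coeffs': array([-0.19112704,  0.        ,  0.        ,  0.        ,  0.        ]), 'origin': array([ 1.251346  , -0.33889408,  0.88744199]), 'attitude': array([-2.39589594, -0.01616912,  1.14452999])}
carrier [([357.0, 278.0], 0.57)]
orange_block [([407.0, 249.0], 0.87), ([356.0, 281.0], 0.45)]
teal_block []
orange_cell [([472.0, 249.0], 0.63)]
teal_cell [([161.0, 333.0], 0.9), ([256.0, 324.0], 0.84), ([212.0, 329.0], 0.76), ([297.0, 229.0], 0.47)]
black_cell [([417.0, 166.0], 0.78)]
separator []
busbar [([296.0, 228.0], 0.64)]
sensor [([494.0, 206.0], 0.73)]
tape [([164.0, 257.0], 0.71)]
side {'camera_matrix': array([[605.29680907,   0.        , 321.56165037],
       [  0.        , 605.29680907, 237.71906017],
       [  0.        ,   0.        ,   1.        ]]), 'dist_coeffs': array([-0.16678479,  0.        ,  0.        ,  0.        ,  0.        ]), 'origin': array([0.1191989 , 0.8760123 , 0.82781036]), 'attitude': array([-2.26422442,  0.006847  , -2.69357489])}
carrier [([290.0, 242.0], 0.84)]
orange_block [([274.0, 268.0], 0.59)]
teal_block [([310.0, 203.0], 0.8)]
orange_cell [([215.0, 294.0], 0.97)]
teal_cell [([342.0, 157.0], 0.92), ([358.0, 148.0], 0.88), ([320.0, 171.0], 0.73)]
black_cell [([332.0, 346.0], 0.59)]
separator [([399.0, 154.0], 0.85)]
busbar [([379.0, 253.0], 0.78)]
sensor [([232.0, 383.0], 0.82)]
tape [([435.0, 184.0], 0.73)]
```

View pics/scene0.png

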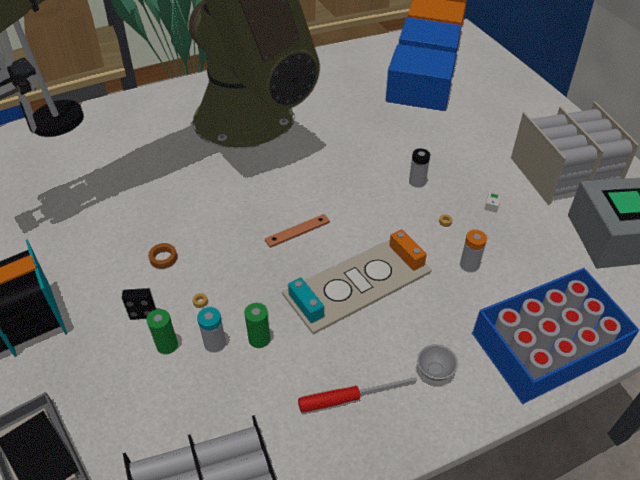

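View pics/side0.png

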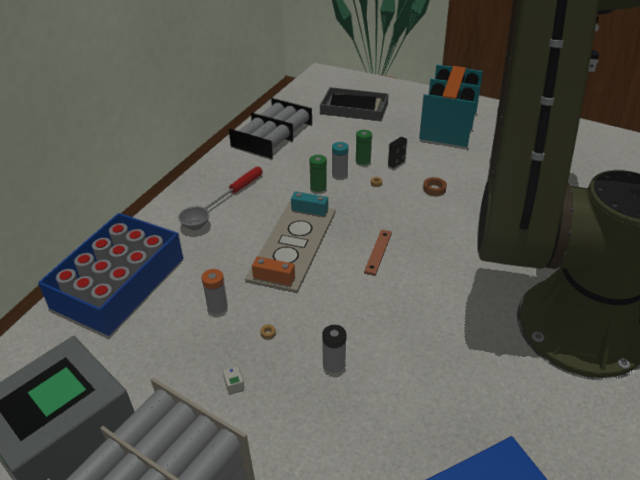

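Scene picture: the teal-topped cell at (210,318) stands between two green look-alikes at (160,330) and (257,325). Orange cell is at (475,240), black spare at (420,160), separator (138,303), busbar (297,230), sensor (493,201), tape (163,256). The small rings at (200,300) and (446,220) are clutter. The side view agrees.

```bash
cat > h.py <<'E'
from station import ctrl,camera,camera_info,finder
import cv2,numpy as np
from scipy.spatial.transform import Rotation as Ro
def pose(i): return Ro.from_euler('xyz',i['attitude']).as_matrix(),np.array(i['origin'])
def rays(i,uv):
    n=cv2.undistortPoints(np.asarray(uv,float).reshape(-1,1,2),i['camera_matrix'],i['dist_coeffs']).reshape(-1,2)
    return np.c_[n,np.ones(len(n))]
def cloud(i,d):
    v,u=np.nonzero(d>0);r=rays(i,np.c_[u,v])*d[v,u][:,None];R,o=pose(i);return r@R.T+o,u,v
def tri(obs): # [(info,uv),...] -> least squares point
    A=np.zeros((3,3));b=np.zeros(3)
    for i,uv in obs:
        R,o=pose(i);r=(rays(i,uv)@R.T)[0];r/=np.linalg.norm(r);P=np.eye(3)-np.outer(r,r);A+=P;b+=P@o
    return np.linalg.solve(A,b)
def proj(i,P):
    R,o=pose(i);return cv2.projectPoints((np.atleast_2d(P)-o)@R,np.zeros(3),np.zeros(3),i['camera_matrix'],i['dist_coeffs'])[0].reshape(-1,2)
E
python3 - <<'E'
from h import *
C={};I={}
for n in ['scene','side']:
    d=np.load(f'/tmp/{n}0.npy');I[n]=camera_info(n);W,u,v=cloud(I[n],d);C[n]=(W,u,v,cv2.imread(f'pics/{n}0.png'))
    m=(abs(W[:,0]-.5)<.1)&(abs(W[:,1])<.6)&(abs(W[:,2])<.01);print(n,'table z',np.median(W[m,2]),W[m,2].std())
seed={'teal':((210,315),(341,148)),'green1':((160,318),(318,161)),'green2':((257,311),(364,135)),'orange':((475,237),(212,275)),'black':((420,154),(334,331)),'sep':((138,295),(399,141)),'bus':((297,230),(378,253)),'sensor':((493,196),(232,374)),'tape':((163,256),(435,184)),'oblk':((407,243),(274,265)),'tblk':((306,290),(310,199)),'r1':((338,290),(300,228)),'r2':((378,270),(286,255)),'rect':((358,280),(293,241))}
for k,(a,b) in seed.items():
    t=tri([(I['scene'],a),(I['side'],b)]);print(k,'tri',t.round(3))
    allp=[]
    for n in C:
        W=C[n][0];m=(np.hypot(*(W[:,:2]-t[:2]).T)<(.08 if k=='bus' else .055))&(W[:,2]>.006)
        P=W[m]
        if not len(P):continue
        zt=np.percentile(P[:,2],97);T=P[P[:,2]>zt-.005]
        (c,s,ang)=cv2.minAreaRect(T[:,:2].astype(np.float32)*1000)
        print('   ',n,len(T),'ztop %.4f'%np.median(T[:,2]),'ctr',np.round(c,1),'size',np.round(s,1),'ang %.1f'%ang)
E
```

```text
scene table z -0.0006026481587827481 0.0027893988935081995
side table z -0.0016496073001984746 0.0029851943640116993
teal tri [ 0.62  -0.26   0.074]
    scene 361 ztop 0.0791 ctr [ 625.2 -264.2] size [38.8 38.7] ang 35.4
    side 121 ztop 0.0771 ctr [ 624.3 -261.9] size [35.9 38.1] ang 25.0
green1 tri [ 0.641 -0.299  0.054]
    scene 428 ztop 0.0790 ctr [ 615.4 -293.2] size [100.4  38.6] ang 70.9
    side 130 ztop 0.0771 ctr [ 614.  -289.6] size [98.1 38. ] ang 68.1
green2 tri [ 0.602 -0.219  0.103]
    scene 376 ztop 0.0790 ctr [ 632.9 -227.7] size [102.1  34.4] ang 71.9
    side 147 ztop 0.0778 ctr [ 632.  -225.3] size [96.6 33.1] ang 74.6
orange tri [0.648 0.245 0.078]
    scene 263 ztop 0.0796 ctr [648.5 246.3] size [37.9 41.3] ang 28.2
    side 279 ztop 0.0777 ctr [648.1 247.3] size [39.7 41.2] ang 60.0
black tri [0.392 0.273 0.079]
    scene 170 ztop 0.0794 ctr [391.7 275.6] size [34.8 44.2] ang 59.0
    side 366 ztop 0.0778 ctr [390.2 277.6] size [40.  38.7] ang 82.8
sep tri [ 0.514 -0.366  0.061]
    scene 258 ztop 0.0649 ctr [ 514.7 -367. ] size [50.3 23.7] ang 69.2
    side
[... 718 characters left out ...]
size [80.2 34.7] ang 8.7
tblk tri [ 0.613 -0.083  0.043]
    scene 541 ztop 0.0444 ctr [620.7 -89.6] size [83. 31.] ang 7.8
    side 281 ztop 0.0435 ctr [619.3 -86.9] size [81.1 33.6] ang 7.3
r1 tri [ 0.608 -0.019  0.008]
    scene 1724 ztop 0.0097 ctr [608.3 -14.2] size [108.5  98.5] ang 3.8
    side 46 ztop 0.0324 ctr [613.2 -71.1] size [37.   5.8] ang 2.4
r2 tri [0.594 0.071 0.008]
    scene 77 ztop 0.0355 ctr [586.4 123.3] size [36.3  4.1] ang 6.6
    side 987 ztop 0.0088 ctr [592.   67.6] size [100.9 109.5] ang 61.7
rect tri [0.601 0.025 0.008]
    scene 1709 ztop 0.0099 ctr [601.9  25.5] size [108.5 108. ] ang 87.6
    side 1190 ztop 0.0089 ctr [601.1  25.7] size [107.9 107.5] ang 67.7
```

```bash
cat > plan.py <<'E'
from h import *
def plan(segs,start=None):
    """segs: calls; each call = list of (x,y,z mm, yaw deg, rows). Prints rows in tool units from the call-start pose."""
    o=ctrl.get_obs()
    p,y=(np.array(o['ee_pos'])*1000,np.degrees(o['eef_rot'][2])) if start is None else (np.array(start[:3],float),start[3])
    for k,call in enumerate(segs):
        c,s=np.cos(np.radians(y)),np.sin(np.radians(y));A=np.array([[c,s,0],[s,-c,0],[0,0,-1]]).T
        out=[]
        for (X,Y,Z,w,n) in call:
            d=np.round(A.T@(np.array([X,Y,Z])-p)/200,3);t=round(-((w-y+180)%360-180)/360,3);out.append((d.tolist(),t,n))
            assert abs(d).max()<=1,(k,d)
        print(k,out);d,t,_=out[-1];p=p+A@np.array(d)*200;y=y-t*360
    print('end',p.round(1),round(y,2))
E
python3 - <<'E'
from plan import *
p=cv2.imread('pics/scene0.png');cv2.imwrite('pics/crop.png',cv2.resize(p[270:360,100:290],None,fx=4,fy=4,interpolation=cv2.INTER_CUBIC))
for n in ['scene','side']:
    d=np.load(f'/tmp/{n}0.npy');W,u,v=cloud(camera_info(n),d);hsv=cv2.cvtColor(cv2.imread(f'pics/{n}0.png'),cv2.COLOR_BGR2HSV)[v,u]
    m=(W[:,2]>.073)&(W[:,2]<.09)&(abs(W[:,0]-.62)<.1)&(abs(W[:,1]+.26)<.12)
    c,l=None,None
    P=W[m,:2].astype(np.float32);_,l,c=cv2.kmeans(P,3,None,(3,50,1e-5),5,cv2.KMEANS_PP_CENTERS)
    for k in range(3):print(n,cv2.minEnclosingCircle(P[l.ravel()==k]),np.median(hsv[m][l.ravel()==k],0))
sx,sy,w=513.4,-366.3,160.5
plan([[(250,-500,205,60,4),(sx,sy,160,w,8)],[(sx,sy,160,w,2),(sx,sy,30,w,6)]])
E
```

```text
scene ((0.6247892379760742, -0.2643764317035675), 0.021271614357829094) [ 92. 225. 131.]
scene ((0.5967458486557007, -0.3420790433883667), 0.02189480885863304) [ 67. 178. 113.]
scene ((0.6489297151565552, -0.1882704794406891), 0.02081919088959694) [ 67. 177. 113.]
side ((0.5941773056983948, -0.3428613841533661), 0.022969532757997513) [ 65. 130.  86.]
side ((0.6480255126953125, -0.18826143443584442), 0.02227366715669632) [ 64. 130.  86.]
side ((0.6229175329208374, -0.2614741325378418), 0.02179783582687378) [ 92. 161.  99.]Traceback (most recent call last):
  File "<stdin>", line 10, in <module>
  File "plan.py", line 11, in plan
    assert abs(d).max()<=1,(k,d)
           ^^^^^^^^^^^^^^^
AssertionError: (0, array([ 1.922, -0.25 ,  0.227]))
```

View pics/crop.png

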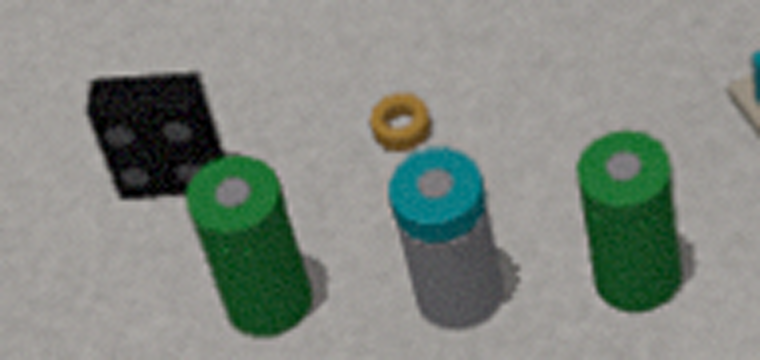

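The crop shows the candidates for the teal cell: green can at scene (160,318), teal-banded silver can at (210,318) and green can at (257,311). The middle one fits the description. The black slab with grey dots at (138,303) is the separator.

Run:
```python
from plan import *
sx,sy,w=513.4,-366.3,160.5
plan([[(320,-450,190,100,10)],[(sx,sy,160,w,9)],[(sx,sy,30,w,6)]])
```

```text
0 [([0.875, -0.131, 0.077], np.float64(-0.231), 10)]Traceback (most recent call last):
  File "<stdin>", line 3, in <module>
  File "plan.py", line 11, in plan
    assert abs(d).max()<=1,(k,d)
           ^^^^^^^^^^^^^^^
AssertionError: (1, array([0.243, 1.025, 0.15 ]))
```

Run:
```python
from plan import *
sx,sy,w=513.4,-366.3,160.5
plan([[(335,-450,190,100,10)],[(sx,sy,160,w,9)],[(sx,sy,30,w,6)]])
```

```text
0 [([0.946, -0.11, 0.077], np.float64(-0.231), 10)]
1 [([0.255, 0.952, 0.15], np.float64(-0.168), 9)]
2 [([-0.0, 0.0, 0.65], np.float64(0.0), 6)]
end [ 513.4 -366.3   30.1] 160.59
```

>>> {"fn": "carry_out", "kwargs": {"motion": [[[0.9, -0.1, 0.08], -0.231], [[0.9, -0.1, 0.08], -0.231], [[0.9, -0.1, 0.08], -0.231], [[0.9, -0.1, 0.08], -0.231], [[0.9, -0.1, 0.08], -0.231], [[0.9, -0.1, 0.08], -0.231], [[0.9, -0.1, 0.08], -0.231], [[0.9, -0.1, 0.08], -0.231], [[0.9, -0.1, 0.08], -0.231], [[0.9, -0.1, 0.08], -0.231], [[0.9, -0.1, 0.08], -0.231]], "hand": -1}}

```text
time_s: 2.2
ee_pos: [0.3267, -0.4545, 0.1895]
eef_rot: [-3.142, 0.0, 1.749]
force: [0.3, -0.0, -0.3]
grip_width: 0.0942
grip_force: 0.0
```

Run:
```python
from plan import *
sx,sy,w=513.4,-366.3,160.5
plan([[(sx,sy,160,w,9)],[(sx,sy,30,w,6)]],(326.8,-454.4,189,100.2))
```

```text
0 [([0.268, 0.996, 0.145], -0.168, 9)]
1 [([-0.0, 0.0, 0.65], 0.001, 6)]
end [ 513.4 -366.4   30. ] 160.32
```

>>> {"fn": "carry_out", "kwargs": {"motion": [[[0.27, 0.996, 0.145], -0.168], [[0.27, 0.996, 0.145], -0.168], [[0.27, 0.996, 0.145], -0.168], [[0.27, 0.996, 0.145], -0.168], [[0.27, 0.996, 0.145], -0.168], [[0.27, 0.996, 0.145], -0.168], [[0.27, 0.996, 0.145], -0.168], [[0.27, 0.996, 0.145], -0.168], [[0.27, 0.996, 0.145], -0.168]]}}

```text
time_s: 3.1
ee_pos: [0.5133, -0.3664, 0.1605]
eef_rot: [3.142, 0.0, 2.797]
force: [-0.1, -0.4, 0.8]
grip_width: 0.0942
grip_force: 0.0
```

Run:
```python
from plan import *
o=ctrl.get_obs();i=camera_info('wrist');p,d=camera('wrist');cv2.imwrite('pics/w1.png',p)
print(o['ee_pos'],np.degrees(o['eef_rot']),i['origin'])
W,u,v=cloud(i,d)
m=(W[:,2]>.058)&(W[:,2]<.072)&(np.hypot(W[:,0]-.513,W[:,1]+.366)<.05)
print(m.sum(),np.median(W[m,2]),cv2.minAreaRect(W[m,:2].astype(np.float32)*1000))
```

```text
[ 0.51329314 -0.36641708  0.1604667 ] [1.79998069e+02 2.94799161e-03 1.60234962e+02] [ 0.43832648 -0.33977052  0.34014189]
2232 0.0663625406928704 ((514.8824462890625, -369.214111328125), (49.58293533325195, 20.590805053710938), 72.29808044433594)
```

View pics/w1.png

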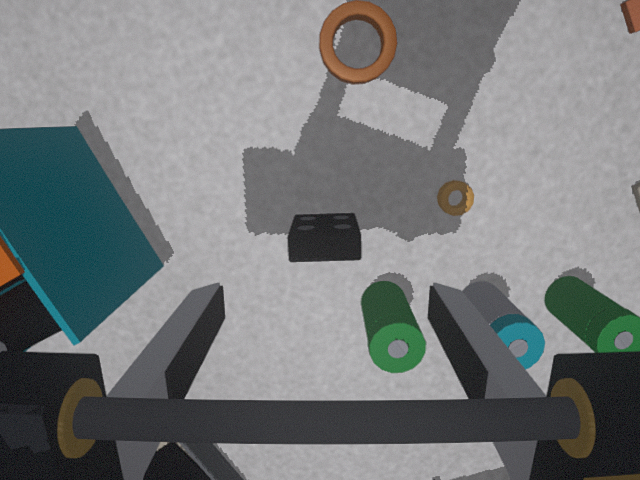

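The wrist view shows the separator centred at (325,237), square between the fingers. The teal equipment box at left, from (165,258), needs a clearance check.

Run:
```python
from plan import *
for n in ['scene','side']:
    W,u,v=cloud(camera_info(n),np.load(f'/tmp/{n}0.npy'));r=np.hypot(W[:,0]-.5148,W[:,1]+.3687)
    for z in (.03,.09,.12):
        m=(W[:,2]>z)&(W[:,2]<.3)&(r<.2)&(W[:,1]<-.40)&(W[:,0]<.57);k=np.argmin(np.where(m,r,9));print(n,z,m.sum(),W[k].round(3),W[m,2].max() if m.any() else 0)
plan([[(514.8,-368.7,90,162,3),(514.8,-368.7,36,162,4)],[(514.8,-368.7,36,162,8)],[(514.8,-368.7,150,162,8)],[(540,-180,150,130,10)],[(602.7,25.7,150,98.7,11)],[(602.7,25.7,50,98.7,6)]])
```

```text
scene 0.03 2408 [ 0.502 -0.509  0.032] 0.1387516967868777
scene 0.09 1437 [ 0.501 -0.509  0.129] 0.1387516967868777
scene 0.12 757 [ 0.501 -0.509  0.129] 0.1387516967868777
side 0.03 1666 [ 0.497 -0.504  0.108] 0.13665987669508495
side 0.09 781 [ 0.497 -0.504  0.108] 0.13665987669508495
side 0.12 308 [ 0.494 -0.505  0.129] 0.13665987669508495
0 [([-0.011, -0.008, 0.352], np.float64(-0.005), 3), ([-0.011, -0.008, 0.622], np.float64(-0.005), 4)]
1 [([-0.0, 0.0, 0.0], np.float64(0.0), 8)]
2 [([-0.0, 0.0, -0.57], np.float64(0.0), 8)]
3 [([0.171, 0.937, 0.0], np.float64(0.089), 10)]
4 [([0.586, 0.901, 0.0], np.float64(0.087), 11)]
5 [([-0.0, 0.0, 0.5], np.float64(-0.0), 6)]
end [602.6  25.7  50.1] 98.7
```

>>> {"fn": "carry_out", "kwargs": {"motion": [[[-0.011, -0.008, 0.2], -0.005], [[-0.011, -0.008, 0.4], -0.005], [[-0.011, -0.008, 0.55], -0.005], [[-0.011, -0.008, 0.622], -0.005], [[-0.011, -0.008, 0.622], -0.005], [[-0.011, -0.008, 0.622], -0.005]]}}

```text
time_s: 3.75
ee_pos: [0.5154, -0.3691, 0.0375]
eef_rot: [-3.141, 0.002, 2.833]
force: [0.2, -0.4, 0.6]
grip_width: 0.094
grip_force: 0.0
```

>>> {"fn": "carry_out", "kwargs": {"motion": [[[0, 0, 0], 0], [[0, 0, 0], 0], [[0, 0, 0], 0], [[0, 0, 0], 0], [[0, 0, 0], 0], [[0, 0, 0], 0]], "hand": 1, "force": 20}}

```text
time_s: 4.35
ee_pos: [0.5148, -0.3686, 0.0361]
eef_rot: [3.142, -0.0, 2.834]
force: [-0.2, 0.4, 1.1]
grip_width: 0.0502
grip_force: 19.9
```

>>> {"fn": "carry_out", "kwargs": {"motion": [[[0, 0, -0.1], 0], [[0, 0, -0.3], 0], [[0, 0, -0.57], 0], [[0, 0, -0.57], 0], [[0, 0, -0.57], 0]]}}

```text
time_s: 4.85
ee_pos: [0.5152, -0.3689, 0.1512]
eef_rot: [-3.141, 0.002, 2.834]
force: [0.6, 1.1, -0.9]
grip_width: 0.0498
grip_force: 20.0
```

>>> {"fn": "carry_out", "kwargs": {"motion": [[[0.171, 0.937, 0], 0.089], [[0.171, 0.937, 0], 0.089], [[0.171, 0.937, 0], 0.089], [[0.171, 0.937, 0], 0.089], [[0.171, 0.937, 0], 0.089], [[0.171, 0.937, 0], 0.089], [[0.171, 0.937, 0], 0.089], [[0.171, 0.937, 0], 0.089]]}}

```text
time_s: 5.65
ee_pos: [0.5386, -0.1807, 0.1493]
eef_rot: [-3.141, -0.001, 2.274]
force: [0.4, 0.6, 0.0]
grip_width: 0.0497
grip_force: 20.0
```

>>> {"fn": "carry_out", "kwargs": {"motion": [[[0.586, 0.901, 0], 0.087], [[0.586, 0.901, 0], 0.087], [[0.586, 0.901, 0], 0.087], [[0.586, 0.901, 0], 0.087], [[0.586, 0.901, 0], 0.087], [[0.586, 0.901, 0], 0.087], [[0.586, 0.901, 0], 0.087], [[0.586, 0.901, 0], 0.087], [[0.586, 0.901, 0], 0.087], [[0.586, 0.901, 0], 0.087]]}}

```text
time_s: 6.65
ee_pos: [0.6004, 0.0253, 0.1502]
eef_rot: [3.141, 0.0, 1.727]
force: [0.7, 0.8, -0.5]
grip_width: 0.0499
grip_force: 20.0
```

Run:
```python
from plan import *
o=ctrl.get_obs();i=camera_info('wrist');p,d=camera('wrist');cv2.imwrite('pics/w2.png',p)
print(o['ee_pos'],np.degrees(o['eef_rot']),i['origin'])
W,u,v=cloud(i,d)
for k,(x,y) in dict(o=(.585,.140),t=(.620,-.088)).items():
    m=(W[:,2]>.040)&(W[:,2]<.05)&(np.hypot(W[:,0]-x,W[:,1]-y)<.055)
    if m.sum()>50: print(k,m.sum(),np.median(W[m,2]),cv2.minAreaRect(W[m,:2].astype(np.float32)*1000))
m=(W[:,2]>.007)&(W[:,2]<.014);print('plate z',np.median(W[m,2]))
```

```text
[0.60035723 0.02534779 0.15016518] [1.79993280e+02 1.64769828e-03 9.89569363e+01] [0.58786656 0.10367609 0.32983446]
o 6145 0.04537313558305034 ((585.5962524414062, 137.70516967773438), (80.73786163330078, 30.066715240478516), 8.869994163513184)
t 3522 0.045631727450270054 ((620.4613037109375, -88.06903076171875), (80.10639190673828, 30.59975242614746), 8.82724380493164)
plate z 0.010510130605775159
```

View pics/w2.png

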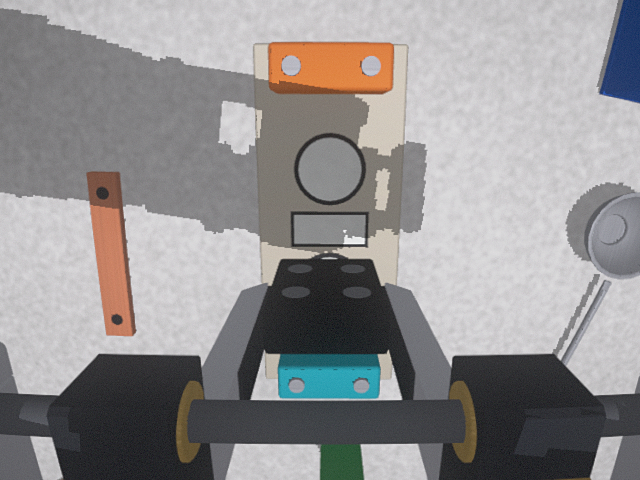

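The wrist view shows the held separator square with the printed rectangle at (330,229). The orange block (331,67) and teal block (328,375) are clear. Carrier centre is about (603, 25) mm, turned 8.8°.

Run:
```python
from plan import *
a=np.radians(8.8);c=np.array([603,25]);e=np.array([-np.sin(a),np.cos(a)])
print('orange ring',c+46*e,'teal ring',c-46*e)
plan([[(603,25,60,98.8,6),(603,25,47,98.8,4)],[(603,25,140,98.8,6)]])
print('to teal');plan([[(624,-155,140,80,8)],[(623.9,-263.5,140,71,8)],[(623.9,-263.5,38,71,6)]],(603,25,140,98.8))
```

```text
orange ring [595.96265153  70.45850555] teal ring [610.03734847 -20.45850555]
0 [([-0.005, 0.013, 0.451], np.float64(0.0), 6), ([-0.005, 0.013, 0.516], np.float64(0.0), 4)]
1 [([0.0, -0.0, -0.465], np.float64(0.0), 6)]
end [603.1  25.  139.9] 98.97
to teal
0 [([-0.905, -0.034, 0.0], 0.052, 8)]
1 [([-0.535, 0.093, 0.0], 0.025, 8)]
2 [([0.0, 0.0, 0.51], 0.0, 6)]
end [ 623.9 -263.5   38. ] 71.08
```

>>> {"fn": "carry_out", "kwargs": {"motion": [[[-0.005, 0.013, 0.2], 0], [[-0.005, 0.013, 0.4], 0], [[-0.005, 0.013, 0.451], 0], [[-0.005, 0.013, 0.49], 0], [[-0.005, 0.013, 0.51], 0], [[-0.005, 0.013, 0.516], 0], [[-0.005, 0.013, 0.518], 0], [[-0.005, 0.013, 0.518], 0]]}}

```text
time_s: 7.5
ee_pos: [0.6036, 0.0258, 0.0474]
eef_rot: [3.14, 0.0, 1.728]
force: [0.4, -0.3, -0.6]
grip_width: 0.0498
grip_force: 20.0
```

>>> {"fn": "carry_out", "kwargs": {"motion": [[[0, 0, 0], 0], [[0, 0, 0], 0], [[0, 0, 0], 0], [[0, 0, 0], 0], [[0, 0, 0], 0], [[0, 0, -0.1], 0], [[0, 0, -0.3], 0], [[0, 0, -0.465], 0], [[0, 0, -0.465], 0], [[0, 0, -0.465], 0]], "hand": -1}}

```text
time_s: 8.5
ee_pos: [0.6032, 0.0258, 0.1397]
eef_rot: [3.141, 0.0, 1.728]
force: [0.5, -0.7, -1.0]
grip_width: 0.0942
grip_force: 0.0
```

>>> {"fn": "carry_out", "kwargs": {"motion": [[[-0.905, -0.034, 0], 0.052], [[-0.905, -0.034, 0], 0.052], [[-0.905, -0.034, 0], 0.052], [[-0.905, -0.034, 0], 0.052], [[-0.905, -0.034, 0], 0.052], [[-0.905, -0.034, 0], 0.052], [[-0.905, -0.034, 0], 0.052], [[-0.905, -0.034, 0], 0.052]]}}

```text
time_s: 9.3
ee_pos: [0.6248, -0.1528, 0.1392]
eef_rot: [-3.141, -0.0, 1.403]
force: [0.2, -0.2, 0.2]
grip_width: 0.094
grip_force: 0.0
```

Run:
```python
from plan import *
i=camera_info('wrist');p,d=camera('wrist');cv2.imwrite('pics/w3.png',p)
W,u,v=cloud(i,d);m=(W[:,2]>.070)&(W[:,2]<.09)&(np.hypot(W[:,0]-.624,W[:,1]+.264)<.035)
print(m.sum(),np.median(W[m,2]) if m.any() else 0,cv2.minEnclosingCircle(W[m,:2].astype(np.float32)*1000) if m.any() else 0)
m=(W[:,2]>.070)&(W[:,2]<.09)&(np.hypot(W[:,0]-.603,W[:,1]-.025)<.045)
print('sep',m.sum(),cv2.minAreaRect(W[m,:2].astype(np.float32)*1000) if m.any() else 0)
plan([[(624.5,-264,140,71,8)],[(624.5,-264,38,71,6)]])
```

```text
715 0.07802072115748565 ((626.884765625, -256.84344482421875), 18.493995666503906)
sep 0 0
0 [([-0.548, 0.091, -0.003], np.float64(0.026), 8)]
1 [([0.0, -0.0, 0.51], np.float64(0.0), 6)]
end [ 624.5 -264.    37.9] 71.03
```

>>> {"fn": "carry_out", "kwargs": {"motion": [[[-0.548, 0.091, 0], 0.026], [[-0.548, 0.091, 0], 0.026], [[-0.548, 0.091, 0], 0.026], [[-0.548, 0.091, 0], 0.026], [[-0.548, 0.091, 0.2], 0.026], [[-0.548, 0.091, 0.4], 0.026], [[-0.548, 0.091, 0.507], 0.026], [[-0.548, 0.091, 0.507], 0.026], [[-0.548, 0.091, 0.507], 0.026]]}}

```text
time_s: 10.25
ee_pos: [0.625, -0.2639, 0.0391]
eef_rot: [3.141, -0.0, 1.24]
force: [-0.2, -1.1, 0.6]
grip_width: 0.094
grip_force: 0.0
```

>>> {"fn": "carry_out", "kwargs": {"motion": [[[0, 0, 0], 0], [[0, 0, 0], 0], [[0, 0, 0], 0], [[0, 0, 0], 0], [[0, 0, 0], 0], [[0, 0, 0], 0], [[0, 0, -0.1], 0], [[0, 0, -0.3], 0], [[0, 0, -0.56], 0], [[0, 0, -0.56], 0], [[0, 0, -0.56], 0]], "hand": 1, "force": 25}}

```text
time_s: 11.35
ee_pos: [0.6245, -0.2653, 0.1509]
eef_rot: [3.14, 0.0, 1.238]
force: [-1.0, 0.4, -3.0]
grip_width: 0.0398
grip_force: 24.9
```

Run:
```python
from plan import *
plan([[(620,-150,150,85,6)],[(610,-20.5,150,98.8,8)],[(610,-20.5,49,98.8,5)],[(610,-20.5,150,98.8,5)]])
```

```text
0 [([0.538, -0.21, 0.004], np.float64(-0.039), 6)]
1 [([0.64, -0.106, 0.0], np.float64(-0.038), 8)]
2 [([0.0, -0.0, 0.505], np.float64(-0.0), 5)]
3 [([0.0, -0.0, -0.505], np.float64(-0.0), 5)]
end [610.  -20.5 150.1] 98.67
```

>>> {"fn": "carry_out", "kwargs": {"motion": [[[0.538, -0.21, 0], -0.039], [[0.538, -0.21, 0], -0.039], [[0.538, -0.21, 0], -0.039], [[0.538, -0.21, 0], -0.039], [[0.538, -0.21, 0], -0.039], [[0.538, -0.21, 0], -0.039]]}}

```text
time_s: 11.95
ee_pos: [0.6195, -0.1511, 0.1492]
eef_rot: [-3.14, -0.0, 1.482]
force: [-0.8, 0.6, -2.5]
grip_width: 0.0395
grip_force: 24.9
```

>>> {"fn": "carry_out", "kwargs": {"motion": [[[0.64, -0.106, 0], -0.038], [[0.64, -0.106, 0], -0.038], [[0.64, -0.106, 0], -0.038], [[0.64, -0.106, 0], -0.038], [[0.64, -0.106, 0], -0.038], [[0.64, -0.106, 0], -0.038], [[0.64, -0.106, 0], -0.038]]}}

```text
time_s: 12.65
ee_pos: [0.6099, -0.0219, 0.1498]
eef_rot: [-3.141, 0.0, 1.72]
force: [-0.5, 0.1, -2.2]
grip_width: 0.0395
grip_force: 24.9
```

Run:
```python
from plan import *
i=camera_info('wrist');p,d=camera('wrist');cv2.imwrite('pics/w4.png',p)
W,u,v=cloud(i,d);m=(W[:,2]>.070)&(W[:,2]<.082)&(np.hypot(W[:,0]-.603,W[:,1]-.025)<.045)
print('sep',m.sum(),cv2.minAreaRect(W[m,:2].astype(np.float32)*1000) if m.any() else 0)
m=(W[:,2]>.040)&(W[:,2]<.05)&(np.hypot(W[:,0]-.585,W[:,1]-.138)<.055);print('o',cv2.minAreaRect(W[m,:2].astype(np.float32)*1000))
plan([[(610,-20.5,49,98.8,5)],[(610,-20.5,150,98.8,5)]])
```

```text
sep 2775 ((603.4425048828125, 25.389179229736328), (49.337398529052734, 19.834800720214844), 8.80079174041748)
o ((587.2929077148438, 125.84346008300781), (80.1923828125, 7.002742767333984), 8.772161483764648)
0 [([0.006, 0.002, 0.504], np.float64(-0.001), 5)]
1 [([-0.0, -0.0, -0.505], np.float64(0.0), 5)]
end [610.1 -20.4 150.1] 98.93
```

View pics/w4.png

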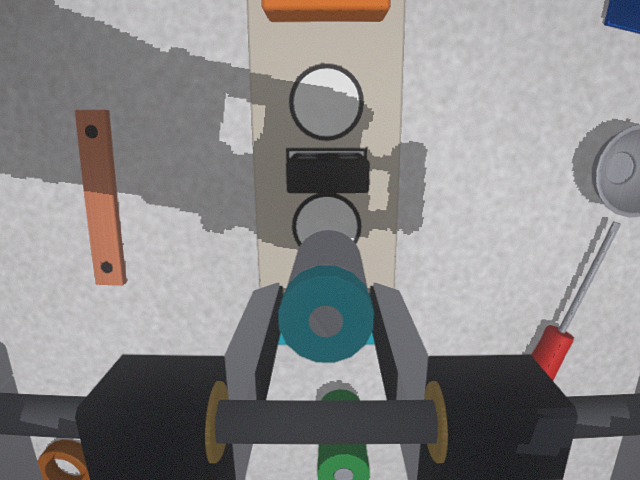

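The separator stands square on its rectangle at (327,172), and the teal cell is held over its ring at (327,222).

>>> {"fn": "carry_out", "kwargs": {"motion": [[[0.004, 0.002, 0.2], 0], [[0.004, 0.002, 0.4], 0], [[0.004, 0.002, 0.47], 0], [[0.004, 0.002, 0.495], 0], [[0.004, 0.002, 0.504], 0], [[0.004, 0.002, 0.506], 0], [[0.004, 0.002, 0.506], 0]]}}

```text
time_s: 13.4
ee_pos: [0.6123, -0.0206, 0.0536]
eef_rot: [3.135, 0.002, 1.721]
force: [-8.5, 0.4, 36.6]
grip_width: 0.0398
grip_force: 25.1
```

>>> {"fn": "carry_out", "kwargs": {"motion": [[[0, 0, 0], 0], [[0, 0, 0], 0], [[0, 0, 0], 0], [[0, 0, 0], 0], [[0, 0, 0], 0], [[0, 0, -0.1], 0], [[0, 0, -0.3], 0], [[0, 0, -0.505], 0], [[0, 0, -0.505], 0], [[0, 0, -0.505], 0]], "hand": -1}}

```text
time_s: 14.4
ee_pos: [0.6102, -0.0196, 0.1502]
eef_rot: [3.14, 0.0, 1.722]
force: [0.1, 0.6, -0.6]
grip_width: 0.094
grip_force: 0.0
```

Run:
```python
from plan import *
plan([[(648.3,150,150,98.8,8)],[(648.3,246.3,150,98.8,5)],[(648.3,246.3,38,98.8,5)]])
```

```text
0 [([0.809, 0.316, 0.001], np.float64(-0.0), 8)]
1 [([0.476, 0.072, 0.0], np.float64(-0.0), 5)]
2 [([0.0, 0.0, 0.56], np.float64(-0.0), 5)]
end [648.2 246.2  38. ] 98.67
```

Run:
```python
from plan import *
i=camera_info('wrist');p,d=camera('wrist');cv2.imwrite('pics/w5.png',p)
W,u,v=cloud(i,d)
def fit(W,c,r,zlo):
    m=(W[:,2]>zlo)&(W[:,2]<.105)&(np.hypot(W[:,0]-c[0],W[:,1]-c[1])<r);T=W[m]
    if len(T)<30:return None
    z=np.percentile(T[:,2],95);T=T[T[:,2]>z-.006];n=np.linalg.svd(T-T.mean(0),full_matrices=False)[2][2]
    return len(T),round(z,4),np.round(cv2.minEnclosingCircle(T[:,:2].astype(np.float32)*1000)[0],1),'tilt',round(float(np.arccos(abs(n[2]))),3)
print(fit(W,(.61,-.02),.035,.08))
for n in ['scene','side']:
    q,d=camera(n);print(n,fit(cloud(camera_info(n),d)[0],(.61,-.02),.035,.08));cv2.imwrite(f'pics/{n}1.png',q)
```

```text
(3343, np.float64(0.0917), array([611.8, -21. ]), 'tilt', 0.012)
scene (327, np.float64(0.0913), array([611.8, -20.6]), 'tilt', 0.013)
side (184, np.float64(0.0904), array([610.4, -19.7]), 'tilt', 0.011)
```

View pics/w5.png

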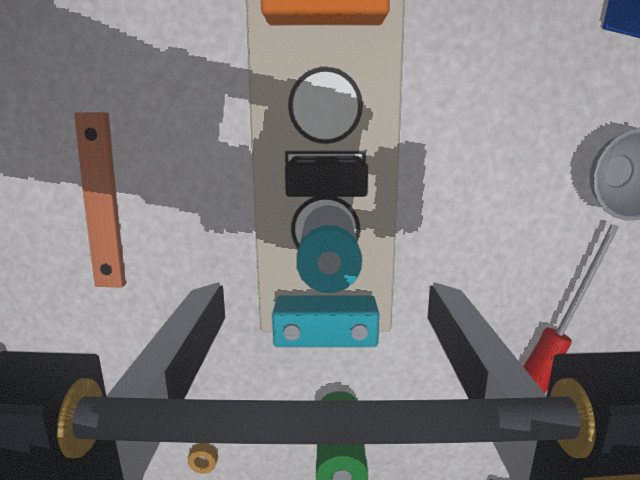

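The teal cell stands upright (tilt 0.012, top at 90 mm) on its ring, at (330,245) in the picture. It slipped about 5 mm in the grip, so the next one gets a firmer grip and a gentler descent.

>>> {"fn": "carry_out", "kwargs": {"motion": [[[0.809, 0.316, 0], 0], [[0.809, 0.316, 0], 0], [[0.809, 0.316, 0], 0], [[0.809, 0.316, 0], 0], [[0.809, 0.316, 0], 0], [[0.809, 0.316, 0], 0], [[0.809, 0.316, 0], 0], [[0.809, 0.316, 0], 0]]}}

```text
time_s: 15.35
ee_pos: [0.6481, 0.1487, 0.1497]
eef_rot: [-3.141, 0.0, 1.721]
force: [0.3, 0.0, -0.3]
grip_width: 0.0943
grip_force: 0.0
```

>>> {"fn": "carry_out", "kwargs": {"motion": [[[0.476, 0.072, 0], 0], [[0.476, 0.072, 0], 0], [[0.476, 0.072, 0], 0], [[0.476, 0.072, 0.2], 0], [[0.476, 0.072, 0.4], 0], [[0.476, 0.072, 0.53], 0], [[0.476, 0.072, 0.56], 0], [[0.476, 0.072, 0.56], 0], [[0.476, 0.072, 0.56], 0]]}}

```text
time_s: 16.25
ee_pos: [0.6491, 0.246, 0.0399]
eef_rot: [3.139, -0.0, 1.722]
force: [0.4, -0.2, 0.7]
grip_width: 0.0938
grip_force: 0.0
```

>>> {"fn": "carry_out", "kwargs": {"motion": [[[0, 0, 0], 0], [[0, 0, 0], 0], [[0, 0, 0], 0], [[0, 0, 0], 0], [[0, 0, 0], 0], [[0, 0, 0], 0], [[0, 0, -0.05], 0], [[0, 0, -0.15], 0], [[0, 0, -0.3], 0], [[0, 0, -0.45], 0], [[0, 0, -0.56], 0], [[0, 0, -0.56], 0]], "hand": 1, "force": 40}}

```text
time_s: 17.45
ee_pos: [0.6492, 0.2466, 0.1539]
eef_rot: [3.136, -0.001, 1.722]
force: [0.1, 0.5, -1.6]
grip_width: 0.0396
grip_force: 40.0
```

Run:
```python
from plan import *
plan([[(596,70.5,150,98.8,8)],[(596,70.5,56,98.8,5),(596,70.5,49,98.8,5)],[(596,70.5,150,98.8,5)]])
```

```text
0 [([-0.83, -0.396, 0.02], np.float64(-0.0), 8)]
1 [([-0.0, 0.0, 0.47], np.float64(-0.0), 5), ([-0.0, 0.0, 0.505], np.float64(-0.0), 5)]
2 [([-0.0, 0.0, -0.505], np.float64(-0.0), 5)]
end [595.9  70.6 149.9] 98.67
```

>>> {"fn": "carry_out", "kwargs": {"motion": [[[-0.83, -0.396, 0], 0], [[-0.83, -0.396, 0], 0], [[-0.83, -0.396, 0], 0], [[-0.83, -0.396, 0], 0], [[-0.83, -0.396, 0], 0], [[-0.83, -0.396, 0], 0], [[-0.83, -0.396, 0], 0], [[-0.83, -0.396, 0], 0], [[-0.83, -0.396, 0], 0]]}}

```text
time_s: 18.35
ee_pos: [0.5948, 0.071, 0.1495]
eef_rot: [-3.141, -0.0, 1.723]
force: [0.2, -0.4, -2.7]
grip_width: 0.0395
grip_force: 39.9
```

Run:
```python
from plan import *
i=camera_info('wrist');p,d=camera('wrist');cv2.imwrite('pics/w6.png',p)
W,u,v=cloud(i,d);o=ctrl.get_obs();t=o['ee_pos'];print(t,o['force'])
# nearest sights of the held can: top rim height relative to the TCP
m=(np.hypot(W[:,0]-t[0],W[:,1]-t[1])<.03)&(W[:,2]<t[2]+.06)&(W[:,2]>t[2]-.05)
print(m.sum(),'top over tcp',np.percentile(W[m,2],[90,97])-t[2])
plan([[(596,70.5,60,98.8,5),(596,70.5,49,98.8,5)],[(596,70.5,150,98.8,5)]])
```

```text
[0.59480195 0.07087679 0.14953955] [-0.19313887  0.71270019 -1.91367653]
15584 top over tcp [0.04680786 0.05643671]
0 [([-0.003, 0.006, 0.448], np.float64(-0.0), 5), ([-0.003, 0.006, 0.503], np.float64(-0.0), 5)]
1 [([0.0, -0.0, -0.505], np.float64(-0.0), 5)]
end [596.1  70.5 149.9] 98.73
```

>>> {"fn": "carry_out", "kwargs": {"motion": [[[-0.003, 0.006, 0.2], 0], [[-0.003, 0.006, 0.38], 0], [[-0.003, 0.006, 0.43], 0], [[-0.003, 0.006, 0.45], 0], [[-0.003, 0.006, 0.46], 0], [[-0.003, 0.006, 0.47], 0], [[-0.003, 0.006, 0.47], 0]]}}

```text
time_s: 19.1
ee_pos: [0.597, 0.0699, 0.0579]
eef_rot: [3.139, 0.0, 1.722]
force: [-0.8, 0.1, 3.5]
grip_width: 0.0394
grip_force: 40.0
```

>>> {"fn": "carry_out", "kwargs": {"motion": [[[0, 0, 0.01], 0], [[0, 0, 0.02], 0], [[0, 0, 0.025], 0], [[0, 0, 0.03], 0]]}}

```text
time_s: 19.5
ee_pos: [0.5982, 0.07, 0.0571]
eef_rot: [3.135, 0.001, 1.723]
force: [-25.3, -1.8, 64.4]
grip_width: 0.0394
grip_force: 40.3
```

>>> {"fn": "carry_out", "kwargs": {"motion": [[[0, 0, -0.025], 0], [[0, 0, -0.025], 0]]}}

```text
time_s: 19.7
ee_pos: [0.5972, 0.0699, 0.0572]
eef_rot: [3.138, 0.0, 1.722]
force: [-6.4, 0.1, 26.2]
grip_width: 0.0396
grip_force: 40.0
```

>>> {"fn": "carry_out", "kwargs": {"motion": [[[0, 0, 0], 0], [[0, 0, 0], 0], [[0, 0, 0], 0], [[0, 0, 0], 0], [[0, 0, 0], 0], [[0, 0, -0.1], 0], [[0, 0, -0.3], 0], [[0, 0, -0.48], 0], [[0, 0, -0.48], 0], [[0, 0, -0.48], 0]], "hand": -1}}

```text
time_s: 20.7
ee_pos: [0.5961, 0.0698, 0.151]
eef_rot: [3.141, 0.0, 1.722]
force: [-0.2, 0.2, -0.4]
grip_width: 0.0944
grip_force: 0.0
```

```bash
cat >> plan.py <<'E'
def top(W,c,r,zlo,zhi):
    m=(W[:,2]>zlo)&(W[:,2]<zhi)&(np.hypot(W[:,0]-c[0],W[:,1]-c[1])<r);T=W[m]
    if len(T)<30:return None
    z=np.percentile(T[:,2],95);T=T[T[:,2]>z-.006];n=np.linalg.svd(T-T.mean(0),full_matrices=False)[2][2]
    P=T[:,:2].astype(np.float32)*1000;a=cv2.minAreaRect(P)
    return len(T),round(float(z),4),'circ',np.round(cv2.minEnclosingCircle(P)[0],1),'rect',np.round(a[0],1),np.round(a[1],1),round(a[2],1),'tilt',round(float(np.arccos(abs(n[2]))),3)
def check(names,items):
    for n in names:
        i=camera_info(n);q,d=camera(n);cv2.imwrite(f'pics/{n}_{ctrl.get_obs()["time_s"]:.2f}.png',q);W=cloud(i,d)[0]
        for k,a in items.items():print(n,k,top(W,*a))
E
python3 - <<'E'
from plan import *
check(['wrist','scene','side'],dict(o=((.596,.0705),.03,.08,.105),t=((.61,-.0205),.03,.08,.105),s=((.603,.025),.035,.06,.08),bus=((.429,-.027),.08,.004,.03)))
plan([[(430,-27.5,150,97.5,8)],[(430,-27.5,20,97.5,5),(430,-27.5,4,97.5,4)]])
E
```

```text
wrist o (3336, 0.0917, 'circ', array([596.5,  69.9]), 'rect', array([596.5,  69.8]), array([39.3, 39.1]), 88.7, 'tilt', 0.015)
wrist t (1896, 0.0917, 'circ', array([612.1, -20.2]), 'rect', array([611.1, -14.3]), array([38.6, 27.6]), 9.1, 'tilt', 0.056)
wrist s (2418, 0.0776, 'circ', array([604.7,  18.5]), 'rect', array([605.4,  14. ]), array([49.4, 43.9]), 8.4, 'tilt', 0.015)
wrist bus (4210, 0.0097, 'circ', array([430.5, -27.8]), 'rect', array([430.7, -27.8]), array([ 25.3, 140.2]), 7.0, 'tilt', 0.038)
scene o (289, 0.0917, 'circ', array([596.4,  69.4]), 'rect', array([596.4,  69.7]), array([40.2, 38.8]), 89.2, 'tilt', 0.006)
scene t (326, 0.0914, 'circ', array([611.4, -19.7]), 'rect', array([611.1, -20.8]), array([39.4, 41.2]), 49.1, 'tilt', 0.012)
scene s (271, 0.0773, 'circ', array([602.1,  31.5]), 'rect', array([602.,  36.]), array([51. , 43.4]), 8.5, 'tilt', 0.036)
scene bus (610, 0.0102, 'circ', array([431.2, -28.6]), 'rect', array([440.9, -30.8]), array([137.8,  93.6]), 77.4, 'tilt', 0.019)
side o (224, 0.0905, 'circ', array([596.1,  71.5]), 'rect', array([594.9,  70.8]), array([37.5, 44.3]), 28.7, 'tilt', 0.007)
side t (169, 0.0908, 'circ', array([610.6, -19.2]), 'rect', array([611.9, -19.3]), array([37.9, 38.4]), 83.0, 'tilt', 0.017)
side s (183, 0.0773, 'circ', array([602. ,  18.1]), 'rect', array([602.9,  15.3]), array([51.4, 46.2]), 5.5, 'tilt', 0.028)
side bus (481, 0.0092, 'circ', array([437.2, -24.4]), 'rect', array([427.8, -19.3]), array([135. , 107.7]), 60.6, 'tilt', 0.009)
0 [([-0.356, -0.891, -0.003], np.float64(0.003), 8)]
1 [([0.0, -0.0, 0.65], np.float64(0.0), 5), ([0.0, -0.0, 0.73], np.float64(0.0), 4)]
end [430.  -27.5   3.9] 97.58
```

Both cells are upright and within about 1.5 mm of their rings. Next is the busbar.

>>> {"fn": "carry_out", "kwargs": {"motion": [[[-0.36, -0.89, 0], 0.003], [[-0.36, -0.89, 0], 0.003], [[-0.36, -0.89, 0], 0.003], [[-0.36, -0.89, 0], 0.003], [[-0.36, -0.89, 0], 0.003], [[-0.36, -0.89, 0], 0.003], [[-0.36, -0.89, 0], 0.003], [[-0.36, -0.89, 0], 0.003], [[-0.36, -0.89, 0], 0.003]]}}

```text
time_s: 21.75
ee_pos: [0.4313, -0.0279, 0.1505]
eef_rot: [-3.141, -0.0, 1.704]
force: [0.5, -0.5, -0.0]
grip_width: 0.0937
grip_force: 0.0
```

Run:
```python
from plan import *
check(['wrist'],dict(bus=((.4305,-.0278),.08,.004,.02)))
print(ctrl.get_obs()['ee_pos'])
plan([[(430.5,-27.8,20,97.1,5),(430.5,-27.8,3,97.1,4)]])
```

```text
wrist bus (5240, 0.0098, 'circ', array([431.1, -28.2]), 'rect', array([430.6, -28.5]), array([ 23.6, 139. ]), 7.1, 'tilt', 0.002)
[ 0.43124967 -0.02790889  0.15055287]
0 [([0.001, -0.004, 0.653], np.float64(0.001), 5), ([0.001, -0.004, 0.738], np.float64(0.001), 4)]
end [430.4 -27.8   3. ] 97.27
```

>>> {"fn": "carry_out", "kwargs": {"motion": [[[-0.003, -0.003, 0.2], 0.001], [[-0.003, -0.003, 0.4], 0.001], [[-0.003, -0.003, 0.6], 0.001], [[-0.003, -0.003, 0.68], 0.001], [[-0.003, -0.003, 0.72], 0.001], [[-0.003, -0.003, 0.736], 0.001], [[-0.003, -0.003, 0.736], 0.001], [[-0.003, -0.003, 0.736], 0.001]]}}

```text
time_s: 22.6
ee_pos: [0.4311, -0.029, 0.0045]
eef_rot: [3.14, 0.0, 1.697]
force: [0.7, -0.2, -0.8]
grip_width: 0.094
grip_force: 0.0
```

>>> {"fn": "carry_out", "kwargs": {"motion": [[[0, 0, 0], 0], [[0, 0, 0], 0], [[0, 0, 0], 0], [[0, 0, 0], 0], [[0, 0, 0], 0], [[0, 0, 0], 0], [[0, 0, 0], 0], [[0, 0, 0], 0]], "hand": 1, "force": 40}}

```text
time_s: 23.4
ee_pos: [0.4304, -0.0289, 0.0036]
eef_rot: [-3.142, -0.0, 1.697]
force: [-1.0, -0.2, 0.1]
grip_width: 0.0335
grip_force: 0.0
```

>>> {"fn": "carry_out", "kwargs": {"motion": [[[0, 0, -0.03], 0], [[0, 0, -0.1], 0], [[0, 0, -0.25], 0], [[0, 0, -0.4], 0], [[0, 0, -0.55], 0], [[0, 0, -0.7], 0], [[0, 0, -0.7], 0], [[0, 0, -0.7], 0]]}}

```text
time_s: 24.2
ee_pos: [0.4305, -0.0289, 0.144]
eef_rot: [3.14, 0.0, 1.697]
force: [-0.1, -0.2, -0.8]
grip_width: 0.0
grip_force: 0.0
```

Run:
```python
from plan import *
i=camera_info('wrist');p,d=camera('wrist');cv2.imwrite('pics/w7.png',p);print(ctrl.get_obs()['ee_pos'])
W=cloud(i,d)[0];print(top(W,(.4305,-.0278),.08,.1,.16))
plan([[(520,-10,160,98,6)],[(603.5,25,150,98.8,8)]])
```

```text
[ 0.4300915  -0.02885745  0.14322909]
(336, 0.1594, 'circ', array([429.1, -20.5]), 'rect', array([429.1, -20.6]), array([24.5,  2.5]), 7.1, 'tilt', 1.568)
0 [([0.037, 0.458, -0.084], np.float64(-0.002), 6)]
1 [([0.116, 0.438, 0.05], np.float64(-0.002), 8)]
end [603.6  25.1 150. ] 98.67
```

View pics/w7.png

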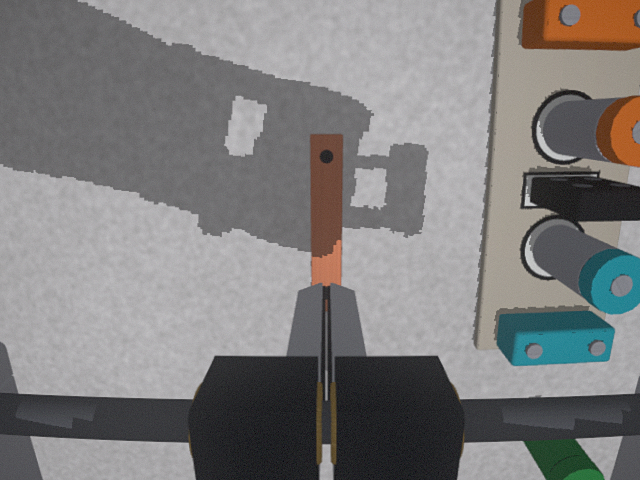

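The fingers move at only about 75 mm/s, so I lifted before they had closed. That also explains the cells hanging low. The bar still lies at (326,210), untouched, so I'll retry with a longer wait.

>>> {"fn": "carry_out", "kwargs": {"motion": [[[0, 0, 0], 0], [[0, 0, 0], 0], [[0, 0, 0], 0], [[0, 0, 0], 0], [[0, 0, 0], 0], [[0, 0, 0], 0], [[0, 0, 0.2], 0], [[0, 0, 0.4], 0], [[0, 0, 0.6], 0], [[0, 0, 0.69], 0], [[0, 0, 0.703], 0], [[0, 0, 0.703], 0]], "hand": 0}}

```text
time_s: 25.45
ee_pos: [0.4306, -0.0289, 0.0033]
eef_rot: [-3.141, -0.0, 1.697]
force: [1.1, 0.9, -0.1]
grip_width: 0.047
grip_force: 0.0
```

>>> {"fn": "carry_out", "kwargs": {"motion": [[[0, 0, 0], 0], [[0, 0, 0], 0], [[0, 0, 0], 0], [[0, 0, 0], 0], [[0, 0, 0], 0], [[0, 0, 0], 0], [[0, 0, 0], 0], [[0, 0, 0], 0]], "hand": 1, "force": 40}}

```text
time_s: 26.25
ee_pos: [0.4308, -0.029, 0.0037]
eef_rot: [3.141, 0.0, 1.697]
force: [-1.8, 0.3, 7.7]
grip_width: 0.023
grip_force: 40.0
```

>>> {"fn": "carry_out", "kwargs": {"motion": [[[0, 0, -0.03], 0], [[0, 0, -0.1], 0], [[0, 0, -0.25], 0], [[0, 0, -0.4], 0], [[0, 0, -0.55], 0], [[0, 0, -0.75], 0], [[0, 0, -0.75], 0], [[0, 0, -0.75], 0]]}}

```text
time_s: 27.05
ee_pos: [0.4303, -0.0289, 0.1533]
eef_rot: [3.141, 0.0, 1.697]
force: [0.1, 0.3, -2.6]
grip_width: 0.0233
grip_force: 40.0
```

Run:
```python
from plan import *
i=camera_info('wrist');p,d=camera('wrist');cv2.imwrite('pics/w8.png',p);o=ctrl.get_obs();print(o['ee_pos'],o['grip_width'],o['force'])
W=cloud(i,d)[0];print(top(W,(.4305,-.0278),.08,.12,.175))
m=(np.hypot(W[:,0]-.4305,W[:,1]+.0278)<.08)&(W[:,2]>.14)&(W[:,2]<.166);T=W[m];print(len(T),T.min(0),T.max(0),'height by y',[(round(y,3),round(float(np.median(T[abs(T[:,1]-y)<.005,2])),4)) for y in (-.01,.01,.025,.038)if (abs(T[:,1]-y)<.005).any()])
plan([[(520,-10,160,98,6)],[(603.5,25,150,98.8,8)]])
```

```text
[ 0.42989002 -0.02883791  0.15234817] 0.022903640338421353 [-0.54651235  0.2624087  -2.53961312]
(11316, 0.1636, 'circ', array([428.9, -18.6]), 'rect', array([428.7, -18.7]), array([ 46. , 122.6]), 18.0, 'tilt', 0.008)
14305 [ 0.40610638 -0.08047745  0.15107213] [0.45271307 0.04285015 0.16599159] height by y [(-0.01, 0.158), (0.01, 0.158), (0.025, 0.1581), (0.038, 0.1579)]
0 [([0.037, 0.459, -0.038], np.float64(-0.002), 6)]
1 [([0.115, 0.438, 0.05], np.float64(-0.002), 8)]
end [603.6  24.9 149.9] 98.67
```

View pics/w8.png

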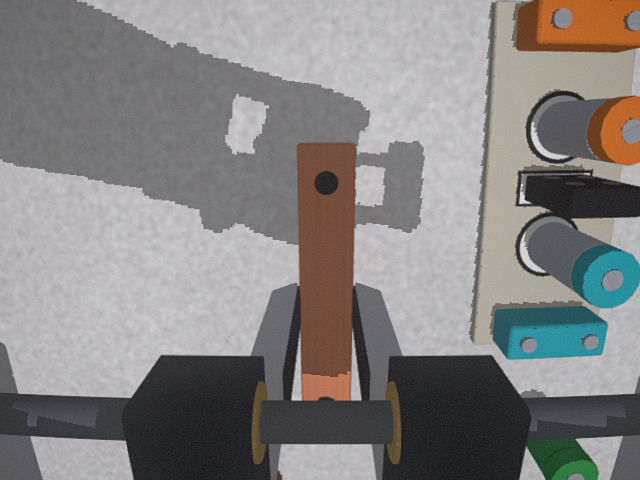

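The bar is held level, running from (326,145) down between the pads; its top reads 158 mm along the whole length.

>>> {"fn": "carry_out", "kwargs": {"motion": [[[0.04, 0.45, 0.01], -0.002], [[0.04, 0.45, 0.01], -0.002], [[0.04, 0.45, 0.01], -0.002], [[0.04, 0.45, 0.01], -0.002], [[0.3, 0.85, 0.01], -0.005], [[0.3, 0.85, 0.01], -0.005], [[0.3, 0.85, 0.01], -0.005], [[0.3, 0.85, 0.01], -0.005], [[0.3, 0.85, 0.01], -0.005]]}}

```text
time_s: 28.0
ee_pos: [0.5904, 0.0512, 0.1508]
eef_rot: [-3.141, -0.0, 1.728]
force: [-0.3, 0.4, -1.5]
grip_width: 0.023
grip_force: 40.0
```

Run:
```python
from plan import *
i=camera_info('wrist');p,d=camera('wrist');W=cloud(i,d)[0];t=ctrl.get_obs()['ee_pos'];print(t)
m=(np.hypot(W[:,0]-t[0],W[:,1]-t[1])<.09)&(abs(W[:,2]-t[2]-.0055)<.004);print(W[m].min(0),W[m].max(0),np.median(W[m,2]))
plan([[(603.7,24.6,104,99,5),(603.7,24.6,95,99,5)]])
```

```text
[0.59058383 0.0511362  0.15111301]
[ 5.65999122e-01 -4.56677436e-04  1.52647096e-01] [0.61221698 0.12284418 0.16055828] 0.15554015599959398
0 [([-0.141, 0.044, 0.236], np.float64(-0.0), 5), ([-0.141, 0.044, 0.281], np.float64(-0.0), 5)]
end [603.7  24.7  94.9] 98.98
```

>>> {"fn": "carry_out", "kwargs": {"motion": [[[-0.141, 0.044, 0], 0], [[-0.141, 0.044, 0], 0], [[-0.141, 0.044, 0], 0], [[-0.141, 0.044, 0.1], 0], [[-0.141, 0.044, 0.2], 0], [[-0.141, 0.044, 0.24], 0], [[-0.141, 0.044, 0.26], 0], [[-0.141, 0.044, 0.27], 0], [[-0.141, 0.044, 0.27], 0], [[-0.141, 0.044, 0.27], 0]]}}

```text
time_s: 29.05
ee_pos: [0.6049, 0.0255, 0.0978]
eef_rot: [3.141, 0.0, 1.728]
force: [-0.6, 0.2, -3.0]
grip_width: 0.0234
grip_force: 40.0
```

>>> {"fn": "carry_out", "kwargs": {"motion": [[[0, 0, 0.005], 0], [[0, 0, 0.01], 0], [[0, 0, 0.01], 0]]}}

```text
time_s: 29.35
ee_pos: [0.6046, 0.0255, 0.095]
eef_rot: [-3.141, -0.0, 1.728]
force: [-0.7, -0.5, -1.8]
grip_width: 0.0232
grip_force: 40.0
```

>>> {"fn": "carry_out", "kwargs": {"motion": [[[0, 0, 0.005], 0], [[0, 0, 0.008], 0], [[0, 0, 0.008], 0]]}}

```text
time_s: 29.65
ee_pos: [0.6047, 0.0255, 0.0938]
eef_rot: [3.141, 0.0, 1.728]
force: [-1.7, 0.4, 1.7]
grip_width: 0.0228
grip_force: 40.0
```

>>> {"fn": "carry_out", "kwargs": {"motion": [[[0, 0, 0], 0], [[0, 0, 0], 0], [[0, 0, 0], 0], [[0, 0, 0], 0], [[0, 0, 0], 0], [[0, 0, -0.05], 0], [[0, 0, -0.2], 0], [[0, 0, -0.33], 0], [[0, 0, -0.33], 0]], "hand": 0}}

```text
time_s: 30.55
ee_pos: [0.6062, 0.0255, 0.164]
eef_rot: [3.135, 0.001, 1.728]
force: [0.4, 0.3, 0.4]
grip_width: 0.0471
grip_force: 0.0
```

Run:
```python
from plan import *
check(['wrist','scene','side'],dict(bus=((.6037,.0248),.08,.093,.11),sen=((.525,.3866),.03,.012,.03)))
o=ctrl.get_obs();print(o['ee_pos'],o['grip_width'])
x,y=525.3,386.3
plan([[(575,190,160,120,8)],[(x,y,160,136,8)],[(x,y,5,136,8)]])
```

```text
wrist bus (8583, 0.0997, 'circ', array([604.5,  26.4]), 'rect', array([604.2,  26.3]), array([ 24.1, 139.2]), 9.0, 'tilt', 0.003)
wrist sen None
scene bus (859, 0.0995, 'circ', array([600.8,  25.6]), 'rect', array([604.1,  26.1]), array([ 27.8, 141.7]), 8.8, 'tilt', 0.008)
scene sen (151, 0.0239, 'circ', array([525.7, 385.8]), 'rect', array([527., 385.]), array([28.5, 40.4]), 45.3, 'tilt', 0.026)
side bus (523, 0.0987, 'circ', array([607.4,  28.5]), 'rect', array([603.3,  27.9]), array([ 26.1, 144.2]), 8.6, 'tilt', 0.003)
side sen (290, 0.0226, 'circ', array([524.1, 386.6]), 'rect', array([524.5, 387.3]), array([28.4, 38.2]), 45.2, 'tilt', 0.04)
[0.60436724 0.02553112 0.15904491] 0.04721931330849704
0 [([0.835, -0.016, -0.005], np.float64(-0.058), 8)]
1 [([0.975, 0.274, 0.0], np.float64(-0.045), 8)]
2 [([-0.0, -0.0, 0.775], np.float64(0.0), 8)]
end [525.3 386.3   5. ] 136.1
```

The busbar lies flat at (604,26), 9.0°, top at 98 mm. Next is the sensor.

>>> {"fn": "carry_out", "kwargs": {"motion": [[[0.835, -0.016, 0], -0.058], [[0.835, -0.016, 0], -0.058], [[0.835, -0.016, 0], -0.058], [[0.835, -0.016, 0], -0.058], [[0.835, -0.016, 0], -0.058], [[0.835, -0.016, 0], -0.058], [[0.835, -0.016, 0], -0.058], [[0.835, -0.016, 0], -0.058]], "hand": -0.5}}

```text
time_s: 31.5
ee_pos: [0.5756, 0.1886, 0.1593]
eef_rot: [-3.141, 0.0, 2.091]
force: [0.7, -0.4, 0.2]
grip_width: 0.0705
grip_force: 0.0
```

>>> {"fn": "carry_out", "kwargs": {"motion": [[[0.975, 0.274, 0], -0.045], [[0.975, 0.274, 0], -0.045], [[0.975, 0.274, 0], -0.045], [[0.975, 0.274, 0], -0.045], [[0.975, 0.274, 0], -0.045], [[0.975, 0.274, 0], -0.045], [[0.975, 0.274, 0], -0.045], [[0.975, 0.274, 0], -0.045], [[0.975, 0.274, 0], -0.045]]}}

```text
time_s: 32.4
ee_pos: [0.5262, 0.3851, 0.1596]
eef_rot: [3.141, 0.0, 2.374]
force: [0.5, -1.1, -0.4]
grip_width: 0.0705
grip_force: 0.0
```

Run:
```python
from plan import *
check(['wrist'],dict(sen=((.5253,.3863),.03,.015,.03)))
o=ctrl.get_obs();print(o['ee_pos'],o['grip_width'])
plan([[(525.3,386.3,5,135.3,8)]])
```

```text
wrist sen (1665, 0.0238, 'circ', array([524.9, 385.6]), 'rect', array([525.1, 385.7]), array([28. , 36.4]), 46.0, 'tilt', 0.007)
[0.52607417 0.3853652  0.15964189] 0.07041492098299622
0 [([0.006, 0.001, 0.773], np.float64(0.002), 8)]
end [525.3 386.3   5. ] 135.3
```

>>> {"fn": "carry_out", "kwargs": {"motion": [[[0.004, 0.003, 0.2], 0], [[0.004, 0.003, 0.4], 0], [[0.004, 0.003, 0.6], 0], [[0.004, 0.003, 0.72], 0], [[0.004, 0.003, 0.76], 0], [[0.004, 0.003, 0.773], 0], [[0.004, 0.003, 0.773], 0], [[0.004, 0.003, 0.773], 0]]}}

```text
time_s: 33.25
ee_pos: [0.5261, 0.3877, 0.0066]
eef_rot: [3.139, 0.001, 2.375]
force: [0.6, 0.5, -0.4]
grip_width: 0.0708
grip_force: 0.0
```

>>> {"fn": "carry_out", "kwargs": {"motion": [[[0, 0, 0], 0], [[0, 0, 0], 0], [[0, 0, 0], 0], [[0, 0, 0], 0], [[0, 0, 0], 0], [[0, 0, 0], 0], [[0, 0, 0], 0], [[0, 0, 0], 0], [[0, 0, 0], 0]], "hand": 1, "force": 20}}

```text
time_s: 34.15
ee_pos: [0.5254, 0.3873, 0.0049]
eef_rot: [3.142, -0.0, 2.376]
force: [0.4, -0.4, 0.2]
grip_width: 0.0279
grip_force: 20.0
```

>>> {"fn": "carry_out", "kwargs": {"motion": [[[0, 0, -0.03], 0], [[0, 0, -0.1], 0], [[0, 0, -0.25], 0], [[0, 0, -0.4], 0], [[0, 0, -0.6], 0], [[0, 0, -0.8], 0], [[0, 0, -0.8], 0], [[0, 0, -0.8], 0]]}}

```text
time_s: 34.95
ee_pos: [0.5256, 0.3874, 0.1665]
eef_rot: [3.139, 0.001, 2.376]
force: [-0.4, -0.1, -2.4]
grip_width: 0.0283
grip_force: 20.0
```

Run:
```python
from plan import *
o=ctrl.get_obs();print(o['ee_pos'],o['grip_width'])
plan([[(575,190,165,120,8)],[(604,26,165,99,8)]])
```

```text
[0.525602   0.38744307 0.16651301] 0.028295984436707652
0 [([-0.862, -0.54, 0.008], np.float64(0.045), 8)]
1 [([-0.784, -0.283, -0.0], np.float64(0.058), 8)]
end [604.1  25.9 164.9] 99.03
```

>>> {"fn": "carry_out", "kwargs": {"motion": [[[-0.862, -0.54, 0], 0.045], [[-0.862, -0.54, 0], 0.045], [[-0.862, -0.54, 0], 0.045], [[-0.862, -0.54, 0], 0.045], [[-0.862, -0.54, 0], 0.045], [[-0.862, -0.54, 0], 0.045], [[-0.862, -0.54, 0], 0.045], [[-0.862, -0.54, 0], 0.045]]}}

```text
time_s: 35.75
ee_pos: [0.5742, 0.1913, 0.1645]
eef_rot: [-3.141, -0.0, 2.095]
force: [-0.9, 0.1, -0.5]
grip_width: 0.0278
grip_force: 20.0
```

>>> {"fn": "carry_out", "kwargs": {"motion": [[[-0.784, -0.283, 0], 0.058], [[-0.784, -0.283, 0], 0.058], [[-0.784, -0.283, 0], 0.058], [[-0.784, -0.283, 0], 0.058], [[-0.784, -0.283, 0], 0.058], [[-0.784, -0.283, 0], 0.058], [[-0.784, -0.283, 0], 0.058], [[-0.784, -0.283, 0], 0.058], [[-0.784, -0.283, 0], 0.058]]}}

```text
time_s: 36.65
ee_pos: [0.6038, 0.0268, 0.1649]
eef_rot: [3.142, -0.0, 1.73]
force: [-0.8, 0.2, -0.4]
grip_width: 0.0281
grip_force: 20.0
```

Run:
```python
from plan import *
i=camera_info('wrist');p,d=camera('wrist');cv2.imwrite('pics/w9.png',p);o=ctrl.get_obs();t=o['ee_pos'];print(t,o['grip_width'])
W=cloud(i,d)[0]
print(top(W,(.604,.026),.08,.093,.105))
plan([[(604,26.8,110,99,8),(604,26.8,104,99,8)]])
```

```text
[0.6038101  0.02656816 0.16486393] 0.027839799732686105
(5108, 0.0996, 'circ', array([604. ,  26.1]), 'rect', array([604.2,  26.1]), array([ 24.1, 139.7]), 9.0, 'tilt', 0.002)
0 [([0.001, 0.001, 0.274], np.float64(0.0), 8), ([0.001, 0.001, 0.304], np.float64(0.0), 8)]
end [604.   26.8 104.1] 99.09
```

View pics/w9.png

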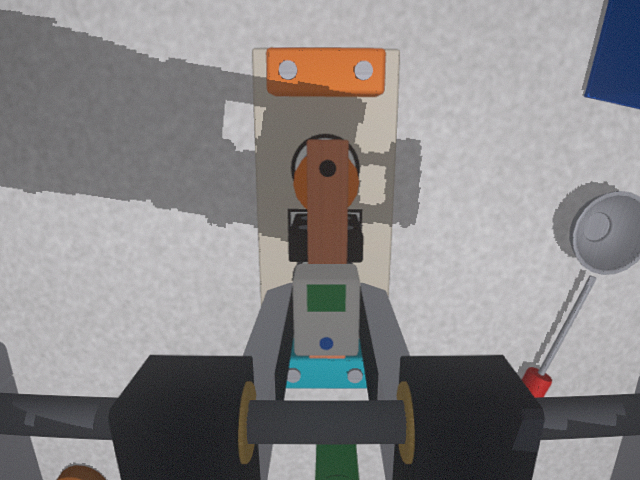

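The sensor is held level at (327,312), aligned over the bar.

>>> {"fn": "carry_out", "kwargs": {"motion": [[[0.001, 0.001, 0.15], 0], [[0.001, 0.001, 0.25], 0], [[0.001, 0.001, 0.285], 0], [[0.001, 0.001, 0.298], 0], [[0.001, 0.001, 0.304], 0], [[0.001, 0.001, 0.307], 0], [[0.001, 0.001, 0.307], 0]]}}

```text
time_s: 37.4
ee_pos: [0.6043, 0.026, 0.1042]
eef_rot: [3.14, 0.0, 1.728]
force: [0.1, -0.6, -0.5]
grip_width: 0.0277
grip_force: 20.0
```

>>> {"fn": "carry_out", "kwargs": {"motion": [[[0, 0, 0], 0], [[0, 0, 0.001], 0], [[0, 0, 0.001], 0]]}}

```text
time_s: 37.7
ee_pos: [0.6041, 0.026, 0.1034]
eef_rot: [3.141, 0.0, 1.728]
force: [0.3, 0.5, -0.6]
grip_width: 0.0277
grip_force: 20.0
```

>>> {"fn": "carry_out", "kwargs": {"motion": [[[0, 0, 0.001], 0], [[0, 0, 0.001], 0], [[0, 0, 0.001], 0], [[0, 0, 0.001], 0], [[0, 0, 0.001], 0], [[0, 0, -0.02], 0], [[0, 0, -0.1], 0], [[0, 0, -0.3], 0], [[0, 0, -0.45], 0], [[0, 0, -0.45], 0], [[0, 0, -0.45], 0]], "hand": -0.3}}

```text
time_s: 38.8
ee_pos: [0.6041, 0.026, 0.1935]
eef_rot: [3.141, 0.0, 1.728]
force: [-0.6, -0.4, -0.1]
grip_width: 0.0612
grip_force: 0.0
```

```bash
python3 - <<'E'
from plan import *
check(['wrist','scene','side'],dict(sen=((.604,.026),.03,.112,.135),bus=((.604,.026),.08,.093,.104),o=((.596,.0705),.03,.08,.0925),t=((.61,-.0205),.03,.08,.0925),black=((.391,.2765),.03,.07,.09),tape=((.3935,-.2975),.035,.012,.03)))
o=ctrl.get_obs();print(o['time_s'],o['ee_pos'],o['grip_width'],o['force'])
E
ls pics
```

```text
wrist sen (2461, 0.1217, 'circ', array([603.8,  25.2]), 'rect', array([603.8,  25.2]), array([28. , 36.4]), 8.8, 'tilt', 0.01)
wrist bus (4926, 0.0997, 'circ', array([604.6,  26.3]), 'rect', array([603.1,  25.9]), array([ 26.8, 139.3]), 8.7, 'tilt', 0.002)
wrist o (704, 0.0916, 'circ', array([596.6,  69.6]), 'rect', array([596.4,  70.5]), array([38.9, 30.5]), 11.9, 'tilt', 0.004)
wrist t (574, 0.0917, 'circ', array([612., -21.]), 'rect', array([612.2, -21.3]), array([38.7, 30.3]), 9.5, 'tilt', 0.037)
wrist black None
wrist tape None
scene sen (260, 0.1211, 'circ', array([603.2,  25.1]), 'rect', array([603.3,  23.9]), array([30.2, 38.2]), 6.7, 'tilt', 0.014)
scene bus (624, 0.1004, 'circ', array([602.6,  25.9]), 'rect', array([604.9,  26.3]), array([ 26.9, 140.2]), 9.1, 'tilt', 0.026)
scene o (81, 0.0922, 'circ', array([601.4,  69.6]), 'rect', array([601.7,  66.1]), array([41. , 44.8]), 37.7, 'tilt', 0.014)
scene t (108, 0.0921, 'circ', array([610.2, -17.8]), 'rect', array([615.4, -22.1]), array([48.1, 37.7]), 49.8, 'tilt', 0.027)
scene black (174, 0.0816, 'circ', array([391.9, 276. ]
[... 656 characters left out ...]
8, -20.3]), array([ 8.9, 46.9]), 9.5, 'tilt', 0.348)
side black (376, 0.0802, 'circ', array([389.5, 277.4]), 'rect', array([389.8, 277. ]), array([39.9, 38.6]), 74.6, 'tilt', 0.024)
side tape (168, 0.0175, 'circ', array([ 394.4, -295.6]), 'rect', array([ 392.7, -295.9]), array([55.6, 54.3]), 77.5, 'tilt', 0.012)
38.95 [0.60355744 0.02604497 0.19192215] 0.061253243150427995 [ 0.29615917 -0.03328735  0.10866426]
crop.png
scene0.png
scene1.png
scene_20.80.png
scene_30.65.png
scene_38.90.png
side0.png
side1.png
side_20.85.png
side_30.70.png
side_38.95.png
w1.png
w2.png
w3.png
w4.png
w5.png
w6.png
w7.png
w8.png
w9.png
wrist_20.75.png
wrist_21.80.png
wrist_30.60.png
wrist_32.45.png
wrist_38.85.png
```

Everything measures in place, the arm is clear, and the spare cell and tape have not moved. Handing in.

```bash
python3 -c "
from station import ctrl
print(ctrl.hand_in())"
```

```text
the job is handed in; nothing more can be done
None
```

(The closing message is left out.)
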